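# Open the filter lid of the sewing bench's lint collector

### The job

Open the lint collector for cleaning: with the fingertips press the orange snap tab all the way in, then push the released mint-green lid along its channel until the filter opening is completely uncovered and the lid lies flat at rest, whole, on the parking deck. Do not lift or tip the lid or let it hang over the end of the deck, and do not disturb the spools, the jar and the roll standing around.

Things in the scene. Friction and masses are not known exactly. Their poses are not given: they have to be found in the camera images.
- lint_box: White lint collector, fixed to the table, 265 mm long (its x -135 to +130), 142 wide (its y -82 to +60), flat deck 60 mm above the table. Origin: on the table under the middle line of the lid's channel; +x is the way the lid slides off (roughly to the robot's left), z up. A hose port sticks out 35 mm at the -x end, lower than the deck.
- opening (a point): Centre of the filter opening in the deck, at x -75, y 0, z 60 mm in the collector's frame; opening 70 mm (x) by 50 (y), paper filter 4 mm below. Around it the lid's seat: grey lipped rails, 12 mm high over the deck, x -121 to -34, |y| 28 to 44, keep the lid from rising; a stop 8 mm high at x -129 to -121 stands behind it.
- parking (a point): Centre of the flat parking deck, at x +59, y 0, z 60 mm in the collector's frame. The deck runs from x -12 to its open end at x +130, between two curbs 6 mm high at |y| 39 to 45. The opening is uncovered when the lid's origin is beyond x = +3 mm, and the lid is whole on the deck up to x = +87 mm.
- lid: Mint-green loose lid, about 150 g, 86 (x) x 66 (y) mm, 12 thick, sliding on the deck (friction about 1 N). Origin: centre of its underside; axes as the collector's. Starts closed, at x -75, y 0, z 60 mm in the collector's frame, and moves only 2 to 4 mm until the tab is in. Rib on top to push on: 44 mm across the slide, 8 thick (x -30 to -22), its top 32 above the underside.
- rib_back (a point): Middle of the rib's back face (the face to push on, looking to the lid's -x), 22 mm above the lid's underside, 30 mm behind its origin.
- tab_top (a point): Centre of the top of the orange tab's push pad, 28 x 28 mm, beside the channel at x -25, y -62 mm in the collector's frame; 78 mm above the table when out, 68 when in. An orange bar 8 mm thick runs from it across the lid's way, 8 mm above the deck when out, 2 mm below it when in.
- tab (a joint): Travel of the snap tab straight down, in m: 0 fully out, 0.010 fully in (end stop). It moves against 5 N of friction, has no spring, and stays where it is left. It starts at 0 to 0.002. The lid can pass once it is beyond about 0.0085.
- spool_blue: Blue thread spool, upright, loose, 48 mm diameter, 54 mm high, origin at the centre of its underside. Leave alone.
- spool_pink: Pink thread spool, upright, loose, 48 mm diameter, 54 mm high, origin at the centre of its underside. Leave alone.
- pin_jar: Glass pin jar with a yellow cap, loose, 48 mm diameter, 60 mm high, origin at the centre of its underside. Leave alone.
- webbing_roll: Red webbing roll lying flat, loose, ring of 64 mm outer and 24 mm inner diameter, 25 mm high, origin at the centre of its underside. Leave alone.
Not all that is in view belongs to the job. What is meant by the lid is not blue, and is the larger of those in its own colour.

How it is judged:
By the outcome, as a careful person would: the job done as asked, in the order asked, and still so for the second after the job is handed in, with the robot touching nothing.
It also fails if it takes over 38 s, if anything falls off the work surface, if the arm or the gripper's body presses on something with over 40 N, if the wrist force passes 120 N, or if a joint passes its speed limit or range.

### The arm

A 6-joint arm with a two-finger parallel gripper is mounted at the origin on the work surface. World frame = base frame: x ahead of the robot, y to its left, z up, the work surface at z = 0. Lengths are in m, angles in degrees, forces in N, time in s.
With the tool pointing down it reaches from about 0.4 to 0.825 m from the base axis. Payload 7 kg.
Tool frame: the origin (TCP) lies at the very end of the fingers, on their centre line; the grasp point (between the pads) lies 19 mm behind it; z points along the fingers, x is the direction in which the jaws open and shut, and the axes are right-handed (so a half turn about z gives the same grasp; the last joint's range is limited). The gripper opens to 88 mm and grips with 3 to 60 N. Pads are 19 mm wide; open, the fingers measure 130 mm over their backs; the gripper's body (78 mm by 193 mm) begins 47 mm behind the grasp point.
Start: joints at [79.59, 20.546, 0.682, 0, -70.136, -16.507], TCP at [0.306, 0.602, 0.227] pointing down, gripper open.
Joint ranges: [-176.03, 176.03], [-82.01, 121.73], [-58.28, 71.71], [-173.87, 95.51], [-174.79, -0.11], [-173.66, 173.66]. Speed limits (degrees/s): [136.94, 136.94, 172.46, 180, 180, 180].

### API

Orientations are given as [roll, pitch, yaw] about the fixed x, y, z axes, in that order (R = Rz(yaw) Ry(pitch) Rx(roll)).
In Python, from plant import get_state, optics, order, finder gives the robot as it stands.
- The arm moves only by the shell command python3 -m crank 'ROWS' [FORCE]. ROWS is JSON, a list of rows, each an object of numbers: "dx", "dy", "dz": the shift along the tool's x, y, z in mm; "wx", "wy", "wz": the turn, a rotation vector about the tool's x, y, z in degrees; "hand": the opening in per cent of the stroke, from 0 (shut) to 100 (fully open). A call has 1 to 10 rows; each row shifts and turns the commanded pose from where the row before left it, along the tool's axes as they then stand; what a row does not reach is not made up. A row lasts 1/8 s, in which the tool goes at most 62.5 mm and 10.7 degrees, less where a joint would pass 70% of its speed; a pose out of reach is approached as far as the arm can. A call is refused whole if a number of a shift passes 62.5 or a number of a turn 10.7, either way. A call with a gripper value outside its range is refused whole. The fingers move at their own pace and stop on an object; FORCE is the grip in N (left out, the last holds). Time passes only in rows, so rows that do not move let the fingers close. It gives the time, the measured TCP pose, the force and the opening at its end, in the units of the state.
- get_state(): the state, without advancing time (a new reading comes with each control period).
- optics.capture(name): name is "scene" or "top" or "wrist"; returns the picture (480x640x3 uint8, blue, green, red); there is no depth.
- optics.calibration(name): a dict with "intrinsics" (3x3 intrinsics, pixels), "k1" (the pictures are not rectified: a ray, as slopes to the right and down, at radius r is drawn at 1 + k1 r^2 times it, then the intrinsics apply), "R" (3x3) and "t" (3): a world point X has camera coordinates R X + t; the wrist camera has in their place "T_tool_cam" (4x4, takes a point from camera to tool coordinates, whose origin is the TCP and whose axes are the tool frame's). Camera axes: x right, y down, z forward; pixel columns grow to the right and rows downward; lengths in m; the calibration is good to about 2 mm. A picture is of the moment at which its call begins: read the wrist's pose just before it. calibration takes no time and is no camera call.
- order.close_job(): hands the job in, once; it reports no verdict.
Trained networks look in the newest picture that a camera, given by its name, has taken for a name from the list of things; names that differ only in an ending like _2 or _b are one class to them, and where a whole thing is asked for, a point or a joint stands for the part that bears it (a point fixed in the world has none). Each returns a list of dicts, best first, with "conf" (0 to 1); they miss things now and then, are a little off and sometimes report something else, mostly with a low value. They report only what shows in the picture. A call takes as long as a camera call. They do not tell look-alikes from the thing itself.
- finder.masks_of(thing, camera): "mask" (480x640 bool, what is visible of it) and "rect" ([centre column, centre row, width, height] in pixels, round what is visible of it).
- finder.place_of(thing, camera): "centre" ([column, row] in pixels: a listed point, or the origin of a listed thing).
The state is a dict: "time_s": time; "joints": joint angles; "qd": joint speeds; "joint_torque": joint torques, N m; "tcp_pos": TCP position; "eef_rot": TCP orientation; "contact_force": force on the tool from outside, world axes, zero at the start; "moment": the same for the moment, N m; "gripper_width": finger opening in m.
Only numpy, scipy, OpenCV 4.12 (cv2) and the standard library are available. Lean on these libraries where they do the work, as an engineer would, in place of code of your own. Each camera call takes 0.05 s, during which the arm holds its last target.

## Working session

There is one attempt and no reset: what is moved stays moved. The work goes in short steps, Python scripts to look and compute and a shell command to move; the robot and the scene stay as the last step left them, time stands still between calls to the robot, and variables do not carry over. Pictures are saved under pics/ and viewed, and the job is handed in when it is done.

```bash
ls; mkdir -p pics; python3 - <<'E'
from plant import get_state, optics, order, finder
import cv2,json
s=get_state();print(s)
for n in ["scene","top","wrist"]:
    im=optics.capture(n);cv2.imwrite(f"pics/{n}0.png",im)
    print(n,optics.calibration(n))
    for t in ["lid","lint_box","tab_top","rib_back","opening","parking"]:
        try: print(t,[(round(d['conf'],2),[round(float(x)) for x in d['centre']]) for d in finder.place_of(t,n)][:3])
        except Exception as e: print(t,e)
print(get_state()['time_s'])
E
```

```text
pics
{'time_s': 0.0, 'joints': array([ 7.95884168e+01,  2.05914156e+01,  6.33856121e-01, -1.91166925e-02,
       -7.01356491e+01, -1.65072155e+01]), 'qd': array([-0.01552947, -0.03842238,  0.03523096,  0.05627849, -0.01470838,
       -0.0757107 ]), 'joint_torque': array([-1.18738695e-03, -5.82705116e+01,  2.93058211e+01,  6.99716136e+00,
        6.69296103e-03, -1.60646036e-04]), 'tcp_pos': array([0.30539664, 0.60141725, 0.22562669]), 'eef_rot': array([-1.79990744e+02, -9.44734389e-02, -1.16925317e+02]), 'contact_force': array([-0.20507493, -0.22137558, -0.23198453]), 'moment': array([0.00765256, 0.05261355, 0.02014516]), 'gripper_width': 0.08794095080357442}
scene {'intrinsics': array([[556.1939982 ,   0.        , 321.91521435],
       [  0.        , 556.1939982 , 249.53017539],
       [  0.        ,   0.        ,   1.        ]]), 'k1': -0.15510233887892028, 'R': array([[-0.85337341,  0.52108029,  0.01513765],
       [ 0.30334933,  0.5199919 , -0.79849083],
       [-0.42394929, -0.67681885, -0.60181662]]), 't': array([ 0.48825098, -0.09413681,  1.31498852])}
lid [(0.9, [248, 224]), 
[... 871 characters left out ...]
g [(0.63, [332, 232]), (0.3, [332, 237])]
parking [(0.59, [266, 255])]
wrist {'intrinsics': array([[347.43861983,   0.        , 319.10244534],
       [  0.        , 347.43861983, 236.58677855],
       [  0.        ,   0.        ,   1.        ]]), 'k1': -0.016700368002618926, 'T_tool_cam': array([[ 9.99999905e-01,  4.33149295e-04,  4.45165747e-05,
         9.99405799e-04],
       [-4.28693635e-04,  9.61453820e-01,  2.74966123e-01,
        -7.44306773e-02],
       [ 7.63007516e-05, -2.74966116e-01,  9.61453914e-01,
        -1.57914839e-01],
       [ 0.00000000e+00,  0.00000000e+00,  0.00000000e+00,
         1.00000000e+00]])}
lid []
lint_box []
tab_top []
rib_back []
opening []
parking []
1.05
```

View pics/scene0.png

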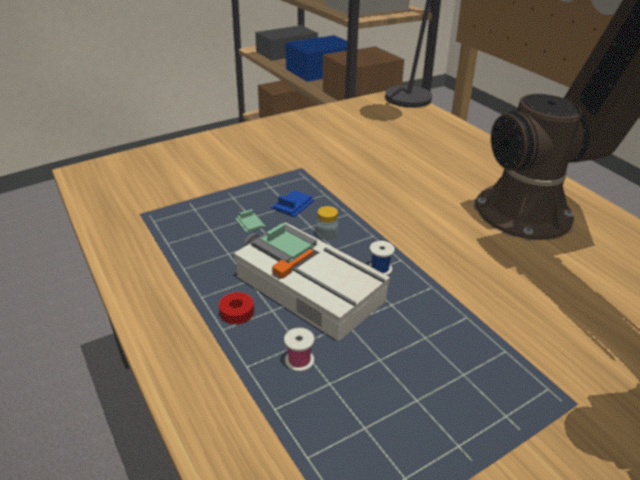

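View pics/top0.png

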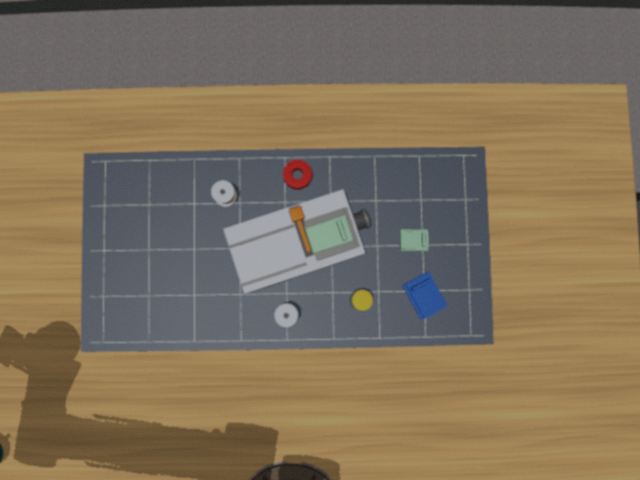

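```bash
python3 -c "
import cv2
a=cv2.imread('pics/top0.png')[170:320,200:460];cv2.imwrite('pics/topz.png',cv2.resize(a,None,fx=3,fy=3,interpolation=2))
a=cv2.imread('pics/scene0.png')[180:340,200:460];cv2.imwrite('pics/scz.png',cv2.resize(a,None,fx=3,fy=3,interpolation=2))"
```

```text
(no output)
```

View pics/topz.png

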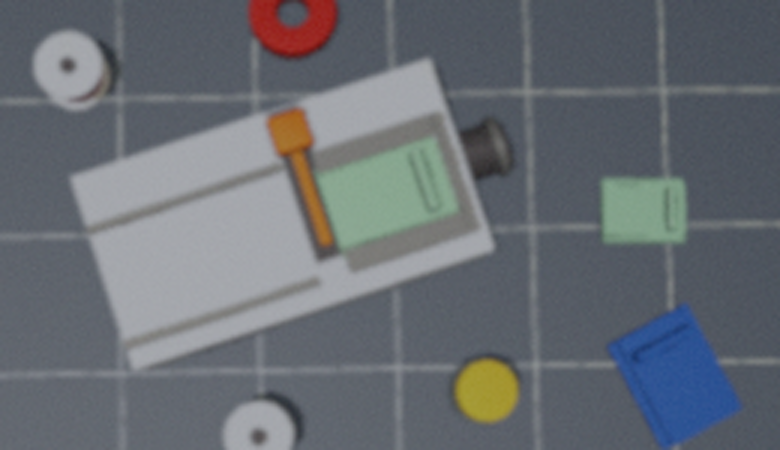

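View pics/scz.png

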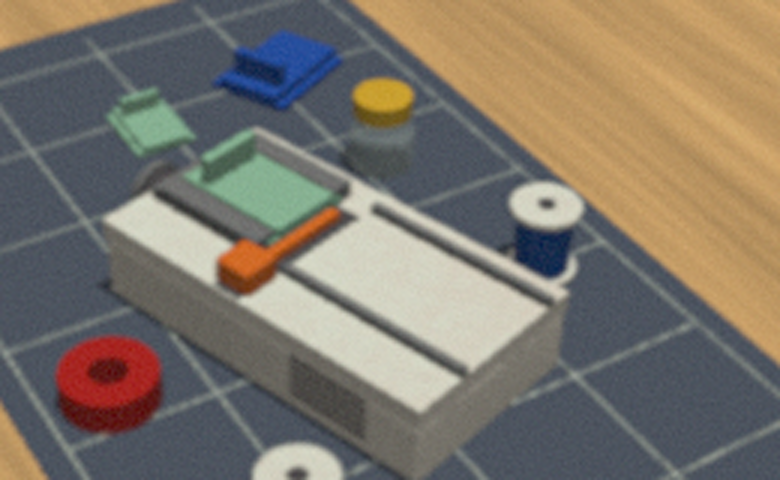

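Top view: collector with deck corners at about (223,229), (343,189), (365,252), (244,293). Tab pad is at (297,213), the target lid at (328,235) with its rib on the right. The small mint and blue ones are decoys. Next, fit the box pose.

```bash
cat > h.py <<'E'
import numpy as np
from plant import get_state, optics, order, finder
from scipy.optimize import least_squares
from scipy.spatial.transform import Rotation as Ro
def proj(n,X,cal=None):
    c=optics.calibration(n); X=np.atleast_2d(X)
    if n=="wrist":
        s=get_state();R=Ro.from_euler('xyz',s['eef_rot'],degrees=True).as_matrix()
        T=np.eye(4);T[:3,:3]=R;T[:3,3]=s['tcp_pos'];M=np.linalg.inv(T@c['T_tool_cam']);Rc,t=M[:3,:3],M[:3,3]
    else: Rc,t=c['R'],c['t']
    P=X@Rc.T+t; u=P[:,:2]/P[:,2:]; u=u*(1+c['k1']*(u**2).sum(1,keepdims=True))
    K=c['intrinsics'];return u*[K[0,0],K[1,1]]+K[:2,2]
def b2w(p,X):
    X=np.atleast_2d(np.array(X,float))/1000;a=p[2];c,s=np.cos(a),np.sin(a)
    return np.c_[p[0]+c*X[:,0]-s*X[:,1],p[1]+s*X[:,0]+c*X[:,1],X[:,2]]
E
python3 - <<'E'
from h import *
B=[[130,-82,60],[-135,-82,60],[-135,60,60],[130,60,60]]
top=np.array([[70,177],[430,58],[494,247],[133,369]])/3+[200,170]
sc=np.array([[415,415],[105,215],[258,130],[567,292]])/3+[200,180]
ft=lambda p:(proj('top',b2w(p,B))-top).ravel()
fs=lambda p:(proj('scene',b2w(p,B))-sc).ravel()
for f in (ft,fs,lambda p:np.r_[ft(p),fs(p)]):
    r=least_squares(f,[.6,0,1.4]);print(r.x[:2],np.degrees(r.x[2]),np.round(r.fun,1))
p=r.x
for n,q in dict(tab=[-25,-62,78],rib=[-105,0,82],lid=[-75,0,60]).items():
    w=b2w(p,q);print(n,w,proj('top',w),proj('scene',w))
E
```

```text
[ 0.57813161 -0.01980369] 107.6369417691823 [-0.  -0.3 -0.3 -0.3  0.4  0.4 -0.   0.2]
[ 0.57908517 -0.01686255] 106.53804067114035 [ 0.2 -0.3 -0.8  0.6  0.3 -1.4  0.3  0.8]
[ 0.57839267 -0.01870314] 107.11972016188491 [-0.4 -1.1 -0.3  0.  -0.2  0.9 -1.  -0.3  0.9 -1.3 -1.1  0.4 -0.5 -1.7
  0.1 -0.4]
tab [[ 0.64500479 -0.02434454  0.078     ]] [[296.23995288 213.04813661]] [[281.41941    264.14031584]]
rib [[ 0.60930145 -0.11905078  0.082     ]] [[342.4952848  229.28756136]] [[274.68338858 230.79800027]]
lid [[ 0.60047037 -0.09038002  0.06      ]] [[328.20111435 234.86992655]] [[285.88615924 246.00166771]]
```

```bash
python3 -m crank '[{"wz":9.2,"hand":0},{"wz":9.2,"hand":0},{"wz":9.2,"hand":0},{"wz":9.2,"hand":0},{"wz":9.1,"hand":0},{"hand":0}]' 20
cat >> h.py <<'E'
P=np.array([0.5783,-0.0190,np.radians(107.2)])
def go(x,y,z,p=P):
    s=get_state();R=Ro.from_euler('xyz',s['eef_rot'],degrees=True).as_matrix()
    d=b2w(p,[x,y,z])[0]-s['tcp_pos'];print('shift tool mm',np.round(R.T@d*1000,1),'rpy',np.round(s['eef_rot'],2),'tcp',s['tcp_pos'],'F',np.round(s['contact_force'],1),'t',s['time_s'])
    w=Ro.from_matrix(R.T@Ro.from_euler('xyz',[180,0,np.degrees(p[2])+90],degrees=True).as_matrix()).as_rotvec(degrees=True);print('turn',np.round(w,2))
def where(p=P):
    s=get_state();d=s['tcp_pos']-np.r_[p[:2],0];c,q=np.cos(p[2]),np.sin(p[2])
    print('box mm',np.round(np.array([c*d[0]+q*d[1],-q*d[0]+c*d[1],d[2]])*1000,1),'F',np.round(s['contact_force'],1),'w',s['gripper_width'],'t',s['time_s'])
E
python3 -c "
from h import *
go(-24,-66,180)"
```

```text
shift tool mm [ 401.4 -588.3   46.6] rpy [-180.     -0.   -116.91] tcp [0.30557047 0.60183252 0.22657889] F [-0.8  0.1 -0.4] t 1.05
turn [-0.   -0.   45.89]validation failed for argument at $[0]...
```

```bash
python3 -m crank '[{"dx":0,"dy":0,"dz":0,"wx":0,"wy":0,"wz":9.1,"hand":0},{"dx":0,"dy":0,"dz":0,"wx":0,"wy":0,"wz":9.1,"hand":0},{"dx":0,"dy":0,"dz":0,"wx":0,"wy":0,"wz":9.1,"hand":0},{"dx":0,"dy":0,"dz":0,"wx":0,"wy":0,"wz":9.1,"hand":0}]' 20
python3 -c "
from h import *
go(-24,-66,180)"
```

```text
time_s: 1.68
tcp_pos: [0.3056, 0.6018, 0.2266]
eef_rot: [-180.0, -0.0, -162.8]
contact_force: [0.1, -0.5, 0.3]
gripper_width: 0.043
shift tool mm [-143.2 -697.7   46.6] rpy [-180.     -0.   -162.82] tcp [0.30558652 0.60182909 0.22655416] F [ 0.1 -0.5  0.3] t 1.675
turn [-0.   -0.   -0.02]
```

```bash
python3 -m crank '[{"dx":-12,"dy":-58,"dz":4,"wx":0,"wy":0,"wz":0,"hand":0},{"dx":-12,"dy":-58,"dz":4,"wx":0,"wy":0,"wz":0,"hand":0},{"dx":-12,"dy":-58,"dz":4,"wx":0,"wy":0,"wz":0,"hand":0},{"dx":-12,"dy":-58,"dz":4,"wx":0,"wy":0,"wz":0,"hand":0},{"dx":-12,"dy":-58,"dz":4,"wx":0,"wy":0,"wz":0,"hand":0},{"dx":-12,"dy":-58,"dz":4,"wx":0,"wy":0,"wz":0,"hand":0},{"dx":-12,"dy":-58,"dz":4,"wx":0,"wy":0,"wz":0,"hand":0},{"dx":-12,"dy":-58,"dz":4,"wx":0,"wy":0,"wz":0,"hand":0},{"dx":-12,"dy":-58,"dz":4,"wx":0,"wy":0,"wz":0,"hand":0},{"dx":-12,"dy":-58,"dz":4,"wx":0,"wy":0,"wz":0,"hand":0}]'
python3 - <<'E'
from h import *
import cv2
go(-24,-66,180)
im=optics.capture('wrist')
q=dict(tab=[-25,-62,78],rib=[-105,0,82],c1=[130,-82,60],c2=[-135,-82,60],c3=[-135,60,60],c4=[130,60,60])
for k,v in q.items():
    u=proj('wrist',b2w(P,v))[0];print(k,u);cv2.drawMarker(im,tuple(int(a) for a in u),(0,0,255),0,12,1)
cv2.imwrite('pics/w1.png',im)
for t in ["tab_top","rib_back","lid"]: print(t,[(round(d['conf'],2),[round(float(x)) for x in d['centre']]) for d in finder.place_of(t,'wrist')][:3])
E
```

```text
time_s: 2.92
tcp_pos: [0.5952, 0.083, 0.1868]
eef_rot: [-180.0, 0.0, -162.5]
contact_force: [0.1, 1.0, -0.1]
gripper_width: 0.0005
shift tool mm [ -19.1 -116.5    6.8] rpy [-1.800e+02  4.000e-02 -1.625e+02] tcp [0.59516712 0.08297894 0.18680001] F [ 0.1  1.  -0.1] t 2.925
turn [-0.    0.04  0.3 ]
tab [296.82579068  83.7020792 ]
rib [391.53815546 -50.62833013]
c1 [277.84460808 277.22464324]
c2 [266.91466535 -85.61825036]
c3 [474.99204821 -83.76090405]
c4 [439.10413806 277.51114447]
tab_top [(0.72, [300, 72])]
rib_back []
lid [(0.93, [389, 3])]
```

View pics/w1.png

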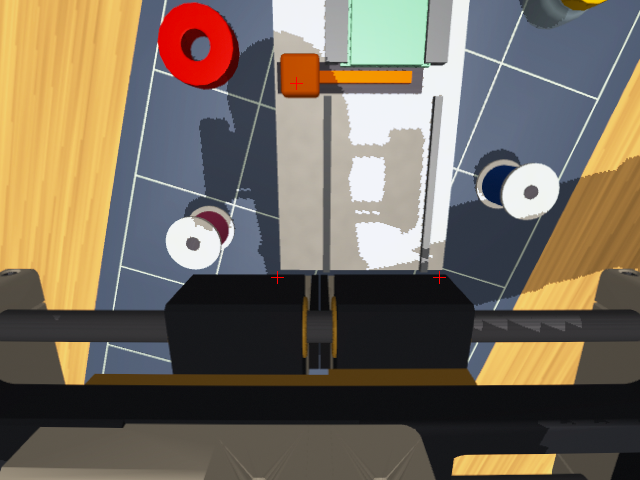

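```bash
cat >> h.py <<'E'
def refine(q,obs):
    f=lambda p:(proj('wrist',b2w(p,q))-obs).ravel()
    r=least_squares(f,P);print(r.x[:2],np.degrees(r.x[2]),np.round(r.fun,1));return r.x
E
python3 - <<'E'
from h import *
import cv2
im=optics.capture('wrist');go(-24,-66,180)
cv2.imwrite('pics/w2.png',im)
q=dict(tab=[-25,-62,78],rib=[-105,0,82],c1=[130,-82,60],c2=[-135,-82,60],c3=[-135,60,60],c4=[130,60,60])
for k,v in q.items():
    u=proj('wrist',b2w(P,v))[0];print(k,u);cv2.drawMarker(im,tuple(int(a) for a in u),(0,0,255),0,12,1)
cv2.imwrite('pics/w2m.png',im)
E
```

```text
shift tool mm [ -19.8 -118.1    6.4] rpy [ 1.8000e+02 -2.0000e-02 -1.6259e+02] tcp [0.59424109 0.08439246 0.18642252] F [ 0.4  0.7 -0.3] t 3.175
turn [ 0.   -0.02  0.21]
tab [296.03952134  72.55491933]
rib [391.48149387 -63.71130139]
c1 [276.91122587 269.0363856 ]
c2 [266.1271619  -98.37547698]
c3 [475.58178978 -96.20407266]
c4 [438.92462947 269.58092729]
```

View pics/w2m.png

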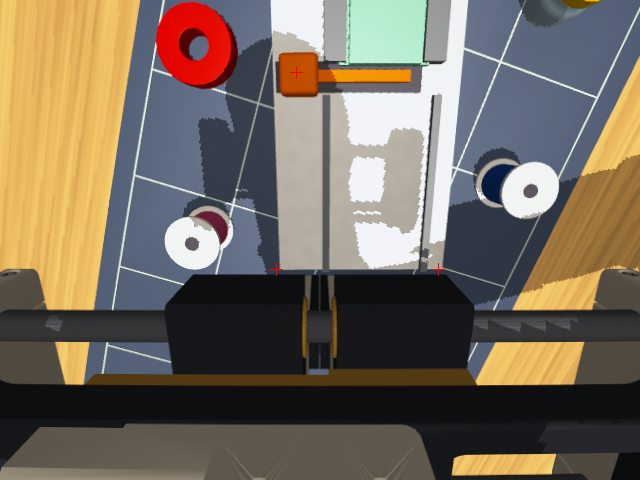

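```bash
python3 - <<'E'
from h import *
q=[[130,-82,60],[130,60,60],[-25,-62,78]]
p=refine(q,np.array([[279.5,270],[442.5,270.5],[298.5,73]]))
print(proj('wrist',b2w(p,[[-90,-82,60],[-90,60,60],[-34,-44,72],[-34,44,72]])))
go(-24,-66,180,p)
E
```

```text
[ 0.57620979 -0.01920692] 107.40251505055912 [ 0.3 -0.2 -0.7 -0.7  0.3  0.5]
[[270.70664991 -21.1634043 ]
 [470.81495972 -20.20904396]
 [324.29700446  61.41705224]
 [447.0148346   61.91817641]]
shift tool mm [ -17.8 -117.5    6.4] rpy [ 1.8000e+02 -2.0000e-02 -1.6259e+02] tcp [0.59424109 0.08439246 0.18642252] F [ 0.4  0.7 -0.3] t 3.175
turn [ 0.   -0.02  0.01]
```

```bash
echo 'P=np.array([0.5765,-0.0192,np.radians(107.35)])'>>h.py; sed -i 's/,p=P)/,p=None)/;s/def where(p=P)/def where(p=None)/' h.py; sed -i 's/^    s=get_state();R=Ro.from_euler(.xyz.,s\[.eef_rot.\],degrees=True).as_matrix()$/    p=P if p is None else p\n&/;s/^    s=get_state();d=/    p=P if p is None else p\n&/' h.py
python3 -m crank '[{"dx":-6,"dy":-39,"dz":20,"wx":0,"wy":0,"wz":0.1,"hand":0},{"dx":-6,"dy":-39,"dz":30,"wx":0,"wy":0,"wz":0,"hand":0},{"dx":-6,"dy":-39,"dz":36,"wx":0,"wy":0,"wz":0,"hand":0},{"dx":0,"dy":0,"dz":0,"wx":0,"wy":0,"wz":0,"hand":0},{"dx":0,"dy":0,"dz":0,"wx":0,"wy":0,"wz":0,"hand":0}]'
python3 - <<'E'
from h import *
import cv2
im=optics.capture('wrist');go(-24,-66,65);where()
q=dict(tab=[-25,-62,78],rib=[-105,0,82],ribtop=[-105,0,92],c2=[-135,-82,60],c3=[-135,60,60],r1=[-34,-44,72])
for k,v in q.items():
    u=proj('wrist',b2w(P,v))[0];print(k,u);cv2.drawMarker(im,tuple(int(a) for a in u),(0,0,255),0,12,1)
cv2.imwrite('pics/w3m.png',im)
E
```

```text
time_s: 3.8
tcp_pos: [0.6466, -0.0203, 0.101]
eef_rot: [-180.0, 0.0, -162.5]
contact_force: [0.4, -0.3, 1.6]
gripper_width: 0.0003
shift tool mm [ 1.  -2.2 36.6] rpy [-1.7998e+02  9.0000e-02 -1.6251e+02] tcp [ 0.64691951 -0.02005013  0.10163148] F [-0.4  0.   0.5] t 3.85
turn [-0.01  0.09  0.14]
box mm [-21.8 -67.  101.6] F [-0.4  0.   0.5] w 0.00030050546531055166 t 3.85
tab [327.15195181 270.89169882]
rib [456.10131354 120.68958343]
ribtop [464.31386984 119.69632756]
c2 [290.18883383  61.94356252]
c3 [559.10418702  64.11201731]
r1 [358.71855622 252.30559369]
```

View pics/w3m.png

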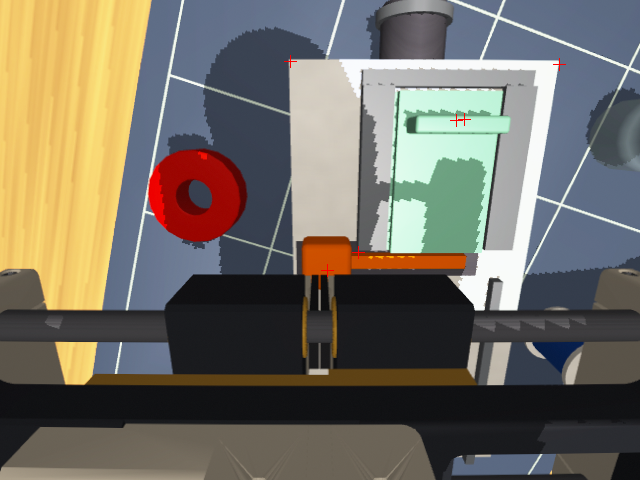

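Markers agree with the picture (deck corners at (290,62) and (559,64), pad at (327,255)). Pressing now.

```bash
python3 -m crank '[{"dx":1,"dy":-2,"dz":10,"wx":0,"wy":0,"wz":0,"hand":0},{"dx":0,"dy":0,"dz":11,"wx":0,"wy":0,"wz":0,"hand":0},{"dx":0,"dy":0,"dz":3,"wx":0,"wy":0,"wz":0,"hand":0},{"dx":0,"dy":0,"dz":3,"wx":0,"wy":0,"wz":0,"hand":0},{"dx":0,"dy":0,"dz":2,"wx":0,"wy":0,"wz":0,"hand":0},{"dx":0,"dy":0,"dz":2,"wx":0,"wy":0,"wz":0,"hand":0},{"dx":0,"dy":0,"dz":0,"wx":0,"wy":0,"wz":0,"hand":0}]'; python3 -c "
from h import *
where()"
```

```text
time_s: 4.72
tcp_pos: [0.6459, -0.0235, 0.0697]
eef_rot: [180.0, -0.0, -162.6]
contact_force: [-1.3, 0.7, 2.4]
gripper_width: 0.0007
box mm [-24.8 -65.   69.7] F [-1.3  0.7  2.4] w 0.0007415263907168111 t 4.725
```

```bash
python3 -m crank '[{"dx":0,"dy":0,"dz":1,"wx":0,"wy":0,"wz":0,"hand":0},{"dx":0,"dy":0,"dz":1,"wx":0,"wy":0,"wz":0,"hand":0},{"dx":0,"dy":0,"dz":0,"wx":0,"wy":0,"wz":0,"hand":0}]'; python3 -m crank '[{"dx":0,"dy":0,"dz":1,"wx":0,"wy":0,"wz":0,"hand":0},{"dx":0,"dy":0,"dz":0,"wx":0,"wy":0,"wz":0,"hand":0}]';
```

```text
time_s: 5.1
tcp_pos: [0.6461, -0.0236, 0.0679]
eef_rot: [180.0, 0.0, -162.6]
contact_force: [-3.4, 2.4, 6.1]
gripper_width: 0.0004
time_s: 5.35
tcp_pos: [0.6461, -0.0237, 0.0675]
eef_rot: [-180.0, 0.0, -162.6]
contact_force: [-5.5, 3.0, 10.3]
gripper_width: 0.0004
```

```bash
python3 -m crank '[{"dx":0,"dy":0,"dz":1.5,"wx":0,"wy":0,"wz":0,"hand":0},{"dx":0,"dy":0,"dz":0,"wx":0,"wy":0,"wz":0,"hand":0}]'; python3 -m crank '[{"dx":0,"dy":0,"dz":-20,"wx":0,"wy":0,"wz":0,"hand":0},{"dx":0,"dy":-20,"dz":-25,"wx":0,"wy":0,"wz":0,"hand":0},{"dx":0,"dy":0,"dz":0,"wx":0,"wy":0,"wz":0,"hand":0}]'; python3 - <<'E'
from h import *
import cv2
go(-130,0,115)
im=optics.capture('wrist')
cv2.imwrite('pics/w4.png',im)
E
```

```text
time_s: 5.6
tcp_pos: [0.6462, -0.0237, 0.0668]
eef_rot: [-180.0, 0.0, -162.6]
contact_force: [-7.0, 3.4, 15.3]
gripper_width: 0.0006
time_s: 5.98
tcp_pos: [0.6539, -0.0438, 0.112]
eef_rot: [-179.9, 0.2, -162.7]
contact_force: [-0.2, 0.3, -0.0]
gripper_width: 0.0003
shift tool mm [ 66.5 -83.5  -3.2] rpy [-179.94    0.22 -162.67] tcp [ 0.65385185 -0.04381979  0.11201062] F [-0.2  0.3 -0. ] t 5.975
turn [-0.06  0.22 -0.02]
```

View pics/w4.png

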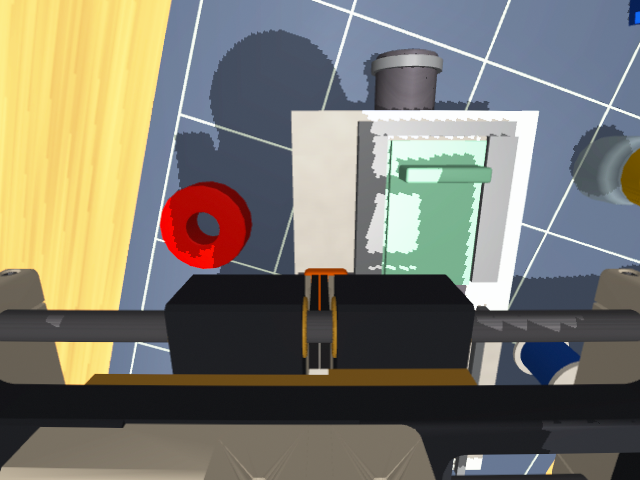

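```bash
python3 -m crank '[{"dx":33,"dy":-42,"dz":0,"wx":0,"wy":0,"wz":0,"hand":0},{"dx":33,"dy":-41,"dz":0,"wx":0,"wy":0,"wz":0,"hand":0},{"dx":0,"dy":0,"dz":0,"wx":0,"wy":0,"wz":0,"hand":0},{"dx":0,"dy":0,"dz":0,"wx":0,"wy":0,"wz":0,"hand":0}]'; python3 - <<'E'
from h import *
import cv2
go(-128,0,78);where()
for n in ('scene','top'):
    im=optics.capture(n)
    a=im[180:340,200:460] if n=='scene' else im[170:320,200:460]
    cv2.imwrite(f'pics/{n}5.png',cv2.resize(a,None,fx=3,fy=3,interpolation=2))
E
```

```text
time_s: 6.52
tcp_pos: [0.6136, -0.1418, 0.1093]
eef_rot: [180.0, -0.0, -162.7]
contact_force: [0.1, -0.7, -0.8]
gripper_width: 0.0003
shift tool mm [-1.2  0.1 31.3] rpy [ 1.7998e+02 -5.0000e-02 -1.6266e+02] tcp [ 0.6135874  -0.14180091  0.10928895] F [ 0.1 -0.7 -0.8] t 6.525
turn [ 0.02 -0.05 -0.01]
box mm [-128.1    1.2  109.3] F [ 0.1 -0.7 -0.8] w 0.0002582153093439694 t 6.525
```

View pics/scene5.png

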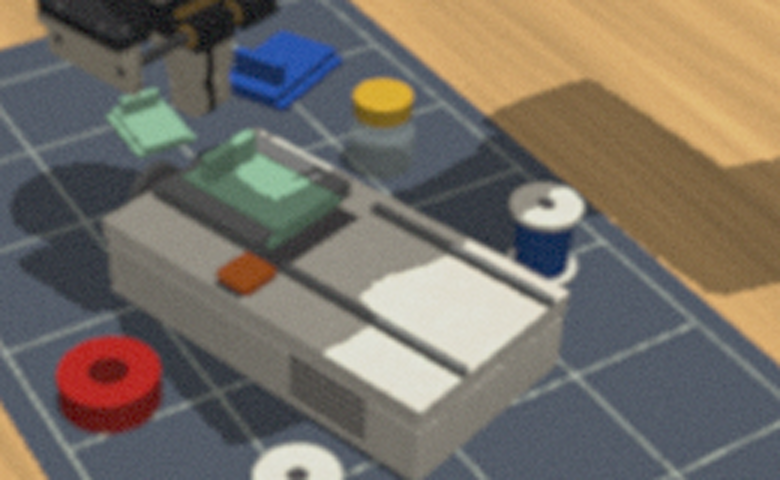

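View pics/top5.png

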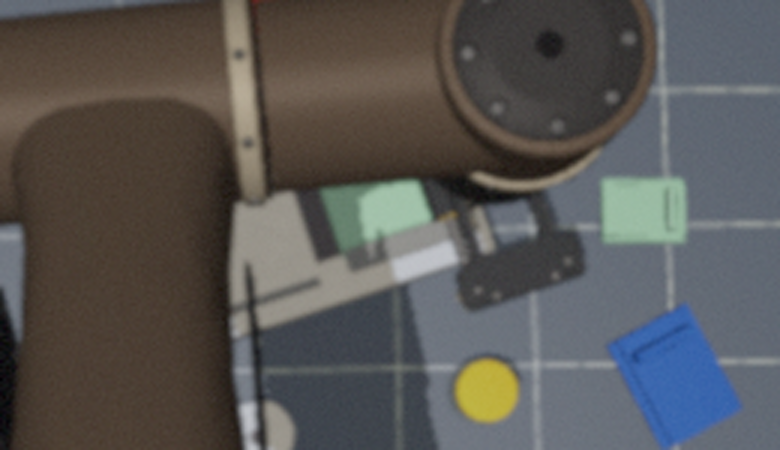

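The bar has dropped below the deck, so the tab is in. Descend behind the rib and push slowly.

```bash
python3 -m crank '[{"dx":-1,"dy":0,"dz":15,"wx":0,"wy":0,"wz":0,"hand":0},{"dx":0,"dy":0,"dz":15,"wx":0,"wy":0,"wz":0,"hand":0},{"dx":0,"dy":0,"dz":0,"wx":0,"wy":0,"wz":0,"hand":0},{"dx":0,"dy":4,"dz":0,"wx":0,"wy":0,"wz":0,"hand":0},{"dx":0,"dy":4,"dz":0,"wx":0,"wy":0,"wz":0,"hand":0},{"dx":0,"dy":4,"dz":0,"wx":0,"wy":0,"wz":0,"hand":0},{"dx":0,"dy":4,"dz":0,"wx":0,"wy":0,"wz":0,"hand":0},{"dx":0,"dy":4,"dz":0,"wx":0,"wy":0,"wz":0,"hand":0},{"dx":0,"dy":4,"dz":0,"wx":0,"wy":0,"wz":0,"hand":0}]'; python3 - <<'E'
from h import *
import cv2
where()
im=optics.capture('scene')
cv2.imwrite('pics/s6.png',cv2.resize(im[180:340,200:460],None,fx=3,fy=3,interpolation=2))
E
```

```text
time_s: 7.75
tcp_pos: [0.6079, -0.1185, 0.0804]
eef_rot: [-180.0, 0.0, -162.6]
contact_force: [0.1, -2.1, 1.9]
gripper_width: 0.0004
box mm [-104.1   -0.4   80.4] F [ 0.1 -2.1  1.9] w 0.0003961608055606014 t 7.75
```

View pics/s6.png

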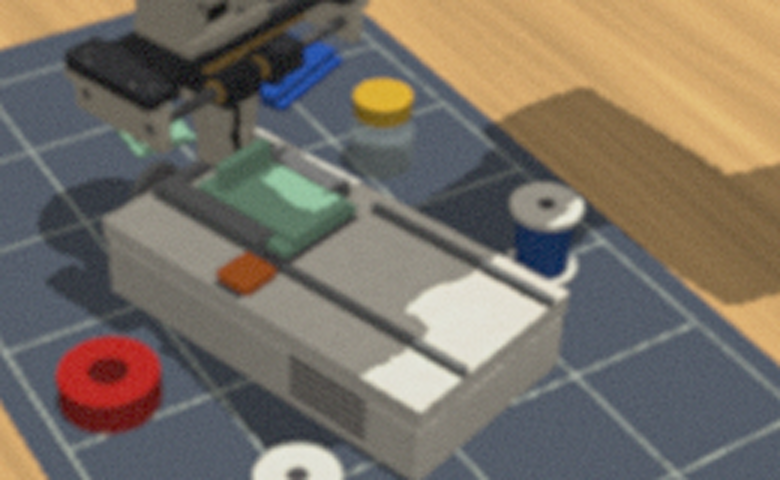

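The lid has moved along to about x -64 and slides freely, so continue.

```bash
python3 -m crank '[{"dx":0,"dy":5,"dz":0,"wx":0,"wy":0,"wz":0,"hand":0},{"dx":0,"dy":7,"dz":0,"wx":0,"wy":0,"wz":0,"hand":0},{"dx":0,"dy":8,"dz":0,"wx":0,"wy":0,"wz":0,"hand":0},{"dx":0,"dy":8,"dz":0,"wx":0,"wy":0,"wz":0,"hand":0},{"dx":0,"dy":8,"dz":0,"wx":0,"wy":0,"wz":0,"hand":0},{"dx":0,"dy":8,"dz":0,"wx":0,"wy":0,"wz":0,"hand":0},{"dx":0,"dy":7,"dz":0,"wx":0,"wy":0,"wz":0,"hand":0},{"dx":0,"dy":5,"dz":0,"wx":0,"wy":0,"wz":0,"hand":0}]'; python3 - <<'E'
from h import *
import cv2
where()
im=optics.capture('scene')
cv2.imwrite('pics/s7.png',cv2.resize(im[180:340,200:460],None,fx=3,fy=3,interpolation=2))
E
```

```text
time_s: 8.8
tcp_pos: [0.5908, -0.0647, 0.08]
eef_rot: [180.0, -0.0, -162.6]
contact_force: [0.1, -1.3, 1.7]
gripper_width: 0.0006
box mm [-47.6  -0.1  80. ] F [ 0.1 -1.3  1.7] w 0.0006203113230701862 t 8.8
```

View pics/s7.png

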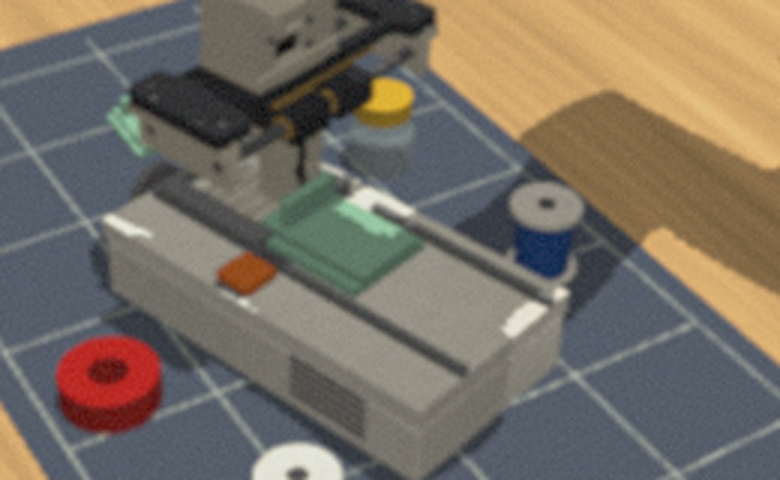

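Good; go another 52 mm, so the lid ends near +44.

```bash
python3 -m crank '[{"dx":0,"dy":5,"dz":0,"wx":0,"wy":0,"wz":0,"hand":0},{"dx":0,"dy":7,"dz":0,"wx":0,"wy":0,"wz":0,"hand":0},{"dx":0,"dy":8,"dz":0,"wx":0,"wy":0,"wz":0,"hand":0},{"dx":0,"dy":8,"dz":0,"wx":0,"wy":0,"wz":0,"hand":0},{"dx":0,"dy":8,"dz":0,"wx":0,"wy":0,"wz":0,"hand":0},{"dx":0,"dy":7,"dz":0,"wx":0,"wy":0,"wz":0,"hand":0},{"dx":0,"dy":5,"dz":0,"wx":0,"wy":0,"wz":0,"hand":0},{"dx":0,"dy":3,"dz":0,"wx":0,"wy":0,"wz":0,"hand":0},{"dx":0,"dy":0,"dz":0,"wx":0,"wy":0,"wz":0,"hand":0}]'; python3 - <<'E'
from h import *
import cv2
where()
im=optics.capture('scene')
cv2.imwrite('pics/s8.png',cv2.resize(im[180:340,200:460],None,fx=3,fy=3,interpolation=2))
E
```

```text
time_s: 9.98
tcp_pos: [0.5757, -0.0163, 0.0801]
eef_rot: [180.0, 0.0, -162.6]
contact_force: [-0.1, 0.4, -0.8]
gripper_width: 0.0006
box mm [ 3.  -0.2 80.1] F [-0.1  0.4 -0.8] w 0.0005570717467241388 t 9.975
```

View pics/s8.png

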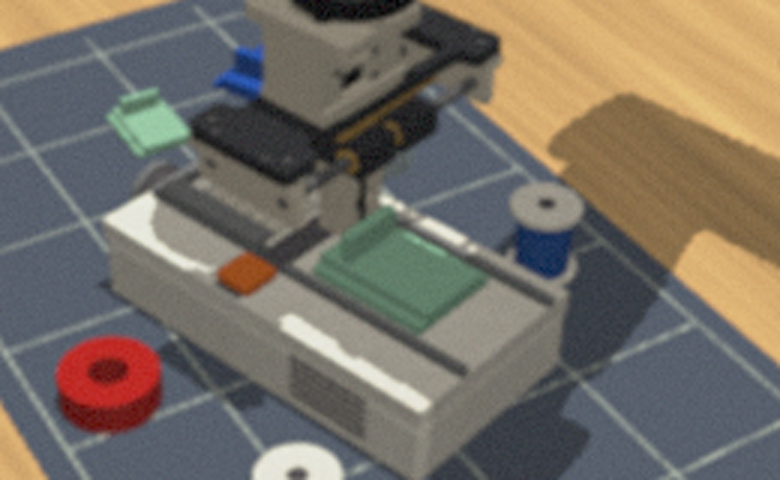

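Back off in -x, then up and away, and verify.

```bash
python3 -m crank '[{"dx":0,"dy":-8,"dz":0,"wx":0,"wy":0,"wz":0,"hand":0},{"dx":0,"dy":-7,"dz":-5,"wx":0,"wy":0,"wz":0,"hand":0},{"dx":0,"dy":0,"dz":-40,"wx":0,"wy":0,"wz":0,"hand":0},{"dx":0,"dy":0,"dz":-50,"wx":0,"wy":0,"wz":0,"hand":0},{"dx":50,"dy":0,"dz":-25,"wx":0,"wy":0,"wz":0,"hand":0},{"dx":55,"dy":0,"dz":0,"wx":0,"wy":0,"wz":0,"hand":0},{"dx":55,"dy":0,"dz":0,"wx":0,"wy":0,"wz":0,"hand":0},{"dx":0,"dy":0,"dz":0,"wx":0,"wy":0,"wz":0,"hand":0},{"dx":0,"dy":0,"dz":0,"wx":0,"wy":0,"wz":0,"hand":0}]'; python3 - <<'E'
from h import *
import cv2
where()
for n in ('scene','top'):
    im=optics.capture(n)
    o=np.array([200,180] if n=='scene' else [200,170]);
    f=finder.place_of('lid',n);print(n,[(round(d['conf'],2),np.round(d['centre'])) for d in f][:3])
    for x in (30,37,44,51,58): print(x,np.round(proj(n,b2w(P,[x,0,60]))[0],1))
    a=cv2.resize(im[o[1]:o[1]+160,o[0]:o[0]+260],None,fx=3,fy=3,interpolation=2)
    for v in [[87,-33,72],[87,33,72],[1,33,72],[1,-33,72]]:
        u=(proj(n,b2w(P,v))[0]-o)*3;cv2.drawMarker(a,tuple(int(q) for q in u),(0,0,255),0,12,1)
    cv2.imwrite(f'pics/{n}9.png',a)
E
```

```text
time_s: 11.15
tcp_pos: [0.4281, -0.0789, 0.201]
eef_rot: [-180.0, 0.1, -162.6]
contact_force: [0.1, 0.4, 0.2]
gripper_width: 0.0002
box mm [-12.7 159.5 201. ] F [0.1 0.4 0.2] w 0.00020192488745411185 t 11.15
scene [(0.75, array([292., 206.])), (0.63, array([250., 224.])), (0.59, array([332., 274.]))]
30 [327.2 268.4]
37 [330. 270.]
44 [332.9 271.6]
51 [335.8 273.2]
58 [338.7 274.9]
top [(0.98, array([412., 240.])), (0.67, array([422., 295.])), (0.63, array([276., 253.]))]
30 [280.7 251.3]
37 [277.5 252.4]
44 [274.3 253.4]
51 [271.1 254.5]
58 [267.9 255.5]
```

View pics/scene9.png

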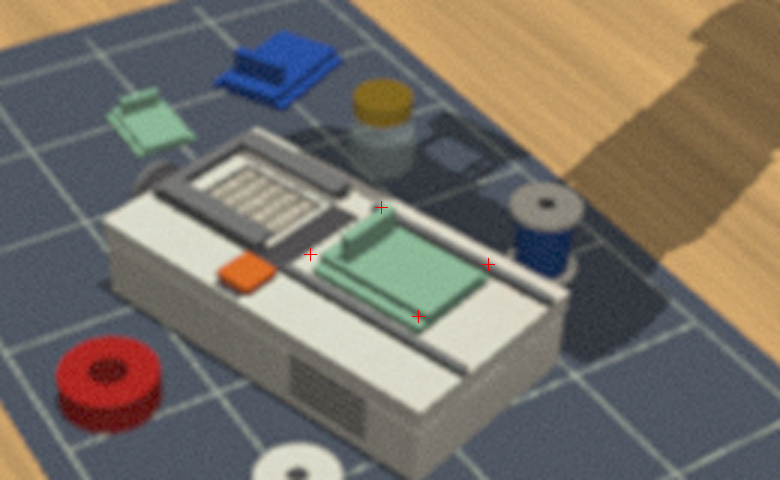

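View pics/top9.png

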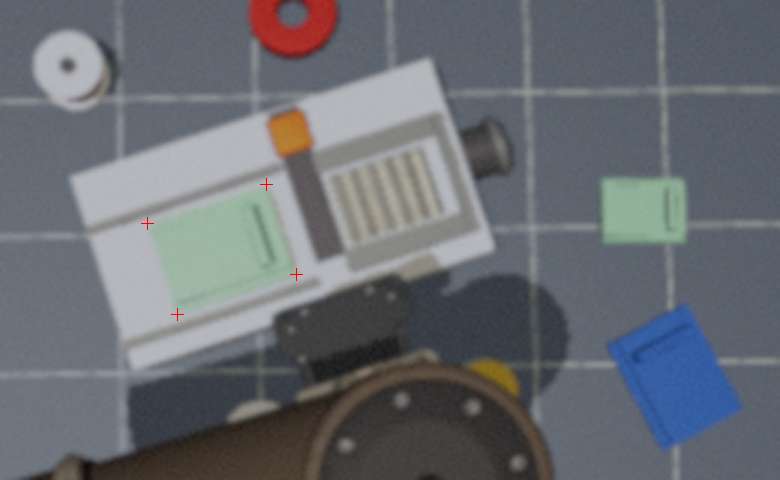

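Both views show the filter fully uncovered, and the lid lying flat between the curbs at about x +41 mm. The tab is in, and nothing touches the robot.

```bash
python3 -c "
from plant import order;print(order.close_job())"
```

```text
the job is handed in; nothing more can be done
None
```

The lint collector is open and the job is handed in, at 11 to 12 s on the robot's clock.

- **Tab:** I pressed the orange tab with closed fingertips until the force rose to about 15 N. The tip read 66.8 mm where 68 mm is the fully-in height. The difference fits calibration error and the arm flexing under load. In the pictures, the orange bar is below the deck.
- **Lid:** I pushed the mint-green lid slowly by its rib, with only a few newtons at the wrist whenever I read it, then backed off and lifted clear. In the last scene and top pictures the filter opening is fully uncovered. The lid lies flat between the curbs at about x +41 mm (allowed +3 to +87 mm).
- **Surroundings:** In the last pictures the red roll stands where it was. The jar, the blue spool and what can be seen of the pink one also look unmoved. In the last top picture the arm covered the jar and the blue spool, so I could only check those from the side.
- **Checks that disagreed:**
    - The first wrist picture did not match the fit because the arm was still moving. I repeated it at rest.
    - The lid finder ranked the small mint and blue look-alikes above the real lid, so I went by the pictures and the fitted box pose.
    - The first move command was refused, and part of a second. This only cost an extra try.

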